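Feed the stray spice jar into the jar chute

TASK

One spice jar has been left lying on the hob. Put it away in the sloping white jar chute on the worktop: lay it across the open upper end, its cap to the same side as the jar already in there (the green-edged side), so that it rolls down and comes to rest behind that jar. Leave the salt shaker where it stands.

Things in the scene. Friction and masses are not known exactly. Their poses are not given: they have to be found in the camera images.
- jar: spice jar to put away: clear glass, cream and brown label, dark green cap; a cylinder 45 mm across, 106 mm long with the cap (last 20 mm, same width), lying on its side on the black hob. Origin at the centre of its base; its own z runs along it from base to cap (horizontal now); its middle is 53 mm along z. It rolls easily.
- jar_in: like jar (45 x 106 mm, green cap) already lying at the chute's low end against its front stop, cap at the green-edged side (+y of the chute). Origin at its base's centre, z from base to cap. Two steel wires 54 mm above the runners cover this lower half (chute x -0.14 to -0.03): jars go in only at the open upper end, chute x 0 to 0.12. The next jar rests at about x -0.06.
- chute: white open chute, 270 x 150 mm, fixed. Origin on the worktop under its centre; x up the slope, y left, z up. Jars lie along y and roll to -x on two runners with a 50 mm gap between them for fingers (free down to z 6 mm). Runner height = 0.052 + 0.287 x (m), x -0.13 to 0.13. Cheeks 40 mm high, 122 mm apart, flaring to 150 at the top; +y one edged green. Lay a jar at x 0.065, its axis at z 0.094.
- shaker: glass salt shaker with a grey dome top, 44 mm across and 90 mm high, standing on the hob, loose. Origin at the centre of its base, z up. Not to be moved.
Mind the look-alikes: they are no part of the job. Leave any red look-alike of the jar_in alone.

How it is judged:
By the outcome, as a careful person would: the job done as asked, in the order asked, and still so for the second after the job is handed in, with the robot touching nothing.
It also fails if it takes over 40 s, if anything falls off the work surface, if the arm or the gripper's body presses on something with over 40 N, if the wrist force passes 120 N, or if a joint passes its speed limit or range.

ROBOT

A 6-joint arm with a two-finger parallel gripper is mounted at the origin on a cart in front of the work surface, level with it; the furniture and walls round the work are solid. World frame = base frame: x ahead of the robot, y to its left, z up, the work surface at z = 0. Lengths are in m, angles in degrees, forces in N, time in s.
With the tool pointing down it reaches from about 0.325 to 0.9 m from the base axis. Payload 6.1 kg.
Tool frame: the origin (TCP) lies at the very end of the fingers, on their centre line; the grasp point (between the pads) lies 19 mm behind it; z points along the fingers, y is the line along which they close (so a half turn about z gives the same grasp; the last joint's range is limited). The gripper opens to 87 mm and grips with 3 to 60 N. Pads are 19 mm wide; open, the fingers measure 117 mm over their backs; the gripper's body (75 mm by 190 mm) begins 51 mm behind the grasp point.
Start: joints at [-73.402, 12.628, 87.462, -0, 79.91, -7.225], TCP at [0.252, -0.572, 0.223] pointing down, gripper open.
Joint ranges: [-170.65, 170.65], [-52.31, 119.04], [5.05, 147.46], [-71.25, 251.25], [11.57, 151.72], [-153.62, 153.62]. Speed limits (degrees/s): [147.25, 147.25, 172.46, 180, 180, 180].

INTERFACE

Orientations are given as [roll, pitch, yaw] about the fixed x, y, z axes, in that order (R = Rz(yaw) Ry(pitch) Rx(roll)).
In Python, from plant import arm, cams, finish_job, models gives the robot as it stands.
- The arm moves only by the tool play_rows, never from a script. Its argument "moves" is text: rows parted by semicolons, each of 4 numbers parted by spaces: the shift along the tool's x, y, z in mm, then the turn about the tool's z in degrees. In form: x y z turn; .... A call has 1 to 8 rows; each row is the pose to reach, as a shift and turn from the pose commanded when the call began, along the tool's axes at that moment; what a row does not reach only later rows make up. A row lasts 1/10 s, in which the tool goes at most 50 mm and 8.59 degrees, less where a joint would pass 70% of its speed; a pose out of reach is approached as far as the arm can. A call with a gripper value outside its range is refused whole. "fingers" is the closure, from 0 (fully open) to 1 (shut), set as the call begins (left out, the last holds). The fingers move at their own pace and stop on an object; "squeeze" is the grip in N (left out, the last holds). Time passes only in rows, so rows that repeat a pose let the fingers close. It gives the time, the measured TCP pose, the force, the opening and the grip force at its end, in the units of the state.
- arm.observe(): the state, without advancing time (a new reading comes with each control period).
- cams.read_camera(name): name is "scene" or "top" or "wrist"; returns a dict with "frame" (384x512x3 uint8, blue, green, red), "depth" (384x512 float32, m along the optical axis (not along the pixel's ray), 0 where there is no reading), "mtx" (3x3 intrinsics, pixels), "k1" (the pictures are not rectified: a ray, as slopes to the right and down, at radius r is drawn at 1 + k1 r^2 times it, then the intrinsics apply), "R" (3x3) and "t" (3): a world point X has camera coordinates R X + t. Camera axes: x right, y down, z forward; pixel columns grow to the right and rows downward; lengths in m; the calibration is good to about 2 mm. A picture is of the moment at which its call begins.
- finish_job(): hands the job in; it is judged then, once.
Trained networks look in a picture, given as the dict that the camera call returned (one of the last four; its "shot" number tells which), for a name from the list of things; names that differ only in an ending like _2 or _b are one class to them, and where a whole thing is asked for, a point or a joint stands for the part that bears it (a point fixed in the world has none). Each returns a list of dicts, best first, with "confidence" (0 to 1); they miss things now and then, are a little off and sometimes report something else, mostly with a low value. They report only what shows in the picture. A call takes as long as a camera call. They do not tell look-alikes from the thing itself.
- models.recognise(picture, name): "xy" ([column, row] in pixels, amid what is visible of it).
- models.tip_of(picture, name): "xy" ([column, row] in pixels: a listed point, or the origin of a listed thing).
The state is a dict: "time": time; "joint_positions": joint angles; "qd": joint speeds; "joint_torque": joint torques, N m; "tool_pos": TCP position; "ee_rot": TCP orientation; "force": force on the tool from outside, world axes, zero at the start; "torque": the same for the moment, N m; "opening": opening from 0.0 (shut) to 1.0 (fully open); "gripper_force": force on a finger pad.
Only numpy, scipy, OpenCV 4.12 (cv2) and the standard library are available. Lean on these libraries where they do the work, as an engineer would, in place of code of your own. Each camera call takes 0.05 s, during which the arm holds its last target. There are 200 camera calls.

## Working session

There is one attempt and no reset: what is moved stays moved. The work goes in short steps, Python scripts to look and compute and a tool call to move; the robot and the scene stay as the last step left them, time stands still between calls to the robot, and variables do not carry over. Pictures are saved under pics/ and viewed, at most 10 in all, crops included, and the job is handed in when it is done.

Besides the shell and the picture viewer there is one more tool, called after "Call:" in YAML: its name, and indented under it one key for each argument. play_rows: Moves the arm, as the interface text tells. Its arguments: {"type":"object","properties":{"moves":{"type":"string"},"fingers":{"type":"number"},"squeeze":{"type":"number"}},"required":["moves"]}

```bash
mkdir -p pics; cat > h.py <<'E'
import numpy as np, cv2
from plant import arm, cams, finish_job, models
def ray(p,uv):
    K=p["mtx"]; d=np.array([(uv[0]-K[0,2])/K[0,0],(uv[1]-K[1,2])/K[1,1]]); s=d.copy()
    for _ in range(20): s=d/(1+p["k1"]*(s@s))
    return np.array([s[0],s[1],1.])
def world(p,uv,z=None):
    """by depth (median 3x3), or on plane z"""
    R,t=np.array(p["R"]),np.array(p["t"]); r=ray(p,uv)
    c=-R.T@t; d=R.T@r
    if z is None:
        u,v=int(round(uv[0])),int(round(uv[1])); a=p["depth"][max(v-1,0):v+2,max(u-1,0):u+2]; a=a[a>0]
        if not len(a): return None
        return c+d*np.median(a)
    return c+d*(z-c[2])/d[2]
E
python3 - <<'E'
from h import *
ims=[]
for n in("top","scene"):
    p=cams.read_camera(n); im=p["frame"].copy()
    for nm in("jar","jar_in","chute","shaker"):
        for f in("recognise","tip_of"):
            for d in getattr(models,f)(p,nm)[:4]:
                w=world(p,d["xy"]); print(n,nm,f,np.round(d["xy"]),round(d["confidence"],2),None if w is None else w.round(3))
    ims.append(im); cv2.imwrite(f"pics/{n}0.png",cv2.resize(im,(800,600),interpolation=cv2.INTER_CUBIC))
    print(np.round(-np.array(p["R"]).T@p["t"],3))
print(arm.observe())
E
```

```text
top jar recognise [228. 182.] 0.81 [0.454 0.027 0.045]
top jar tip_of [238. 169.] 0.88 [ 0.504 -0.003  0.   ]
top jar_in recognise [343. 212.] 0.96 [ 0.352 -0.343  0.067]
top jar_in recognise [287. 219.] 0.65 [ 0.331 -0.161  0.046]
top jar_in tip_of [297. 211.] 0.94 [ 0.356 -0.196  0.045]
top jar_in tip_of [358. 209.] 0.66 [ 0.361 -0.392  0.068]
top chute recognise [349. 175.] 0.65 [ 0.474 -0.369  0.054]
top chute tip_of [338. 182.] 0.95 [ 0.456 -0.343  0.002]
top shaker recognise [152. 175.] 0.57 [0.471 0.268 0.085]
top shaker tip_of [157. 174.] 0.71 [0.477 0.255 0.081]
[ 0.261 -0.033  1.388]
scene jar recognise [250. 211.] 0.91 [0.432 0.052 0.044]
scene jar tip_of [244. 203.] 0.73 [0.465 0.029 0.047]
scene jar_in tip_of [319. 186.] 0.74 [ 0.334 -0.155  0.049]
scene jar_in tip_of [341. 152.] 0.56 [0.191 0.122 0.287]
scene chute recognise [304. 150.] 0.66 [ 0.438 -0.276  0.089]
scene chute tip_of [305. 167.] 0.93 [ 0.452 -0.332  0.004]
scene shaker recognise [182. 251.] 0.96 [0.471 0.281 0.049]
scene shaker tip_of [182. 264.] 0.66 [0.472 0.283 0.014]
[-0.07   0.92   0.648]
{'time': 0.9, 'joint_positions': array([-7.34027420e+01,  1.26263442e+01,  8.74624764e+01, -3.53220664e-04,
        7.99103884e+01, -7.22673556e+00]), 'qd': array([ 0.05723125, -0.01749431,  0.00559292,  0.04278287,  0.07311886,
       -0.1062377 ]), 'joint_torque': array([ 1.86944708e-03, -4.94551492e+01, -3.87712991e+01,  7.01355119e-02,
        4.65741602e-02,  5.18617213e-06]), 'tool_pos': array([ 0.25242991, -0.57174549,  0.22255111]), 'ee_rot': array([1.79999259e+02, 4.44500041e-04, 2.38240555e+01]), 'force': array([-0.70562747,  0.05900982,  0.11243213]), 'torque': array([ 0.00645355,  0.0523688 , -0.04277121]), 'gripper_force': 0.0, 'opening': 0.9990751029621758}
```

View pics/top0.png

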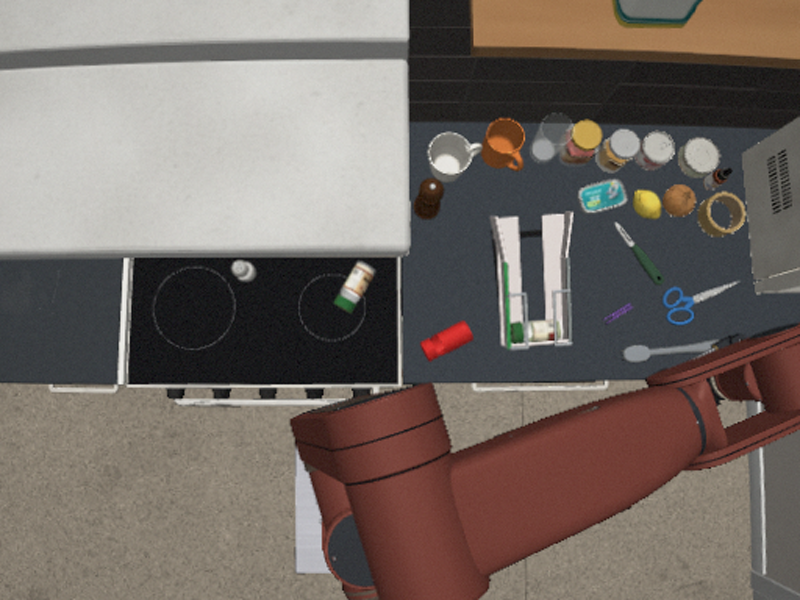

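View pics/scene0.png

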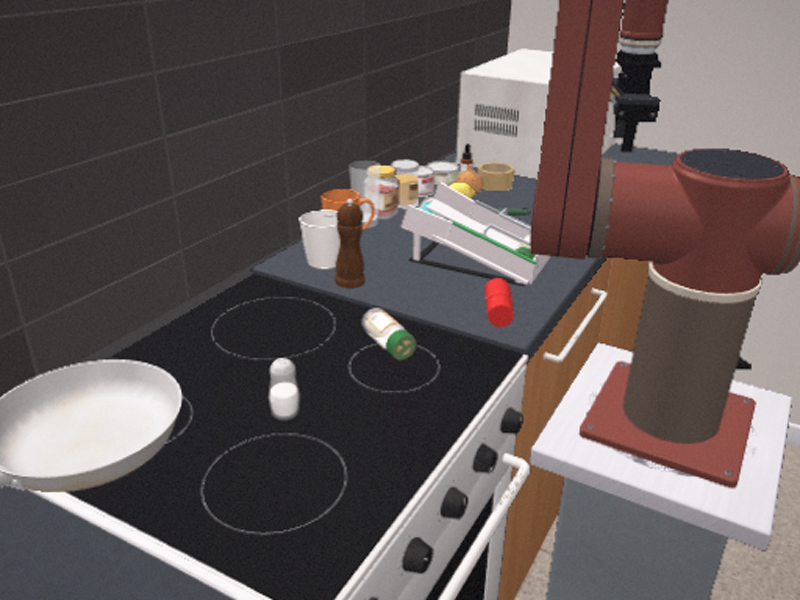

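The top view (800-px picture) shows two cylinders that could be the jar. One is at (355,287), on the hob, with a cream and brown label and a green cap towards the lower left. The other, at (447,340), is all red, lies on the worktop and is the look-alike. The first fits the description. The chute is at about (535,280), its green edge on the left and its low end near the robot. A hood hangs over the far part of the hob, so I'll measure its height and confirm the jar in one crop.

```bash
python3 - <<'E'
from h import *
p=cams.read_camera("top")
for uv in [(150,60),(150,150),(250,150),(250,160),(200,158)]: print("hood",uv,world(p,uv).round(3))
for uv in [(200,200),(240,200),(230,225)]: print("hob",world(p,uv).round(3))
im=p["frame"]
# jar cloud: points above 15 mm
pts=[]
for v in range(165,205):
    for u in range(205,250):
        w=world(p,(u,v))
        if w is not None and .015<w[2]<.07: pts.append(w)
pts=np.array(pts); c=pts.mean(0); e=np.linalg.svd(pts[:,:2]-c[:2])[2][0]; s=(pts[:,:2]-c[:2])@e
print("jar",len(pts),c.round(4),np.degrees(np.arctan2(e[1],e[0])).round(1),(s.min(),s.max()),pts[:,2].max())
print("chute mid", world(p,(338,182),0).round(3))
cv2.imwrite("pics/crop.png",cv2.resize(im[155:245,200:320],None,fx=6,fy=6,interpolation=cv2.INTER_CUBIC))
E
```

```text
hood (150, 60) [0.496 0.093 0.878]
hood (150, 150) [0.375 0.089 0.877]
hood (250, 150) [ 0.375 -0.037  0.877]
hood (250, 160) [ 0.362 -0.037  0.874]
hood (200, 158) [0.365 0.025 0.876]
hob [ 0.399  0.124 -0.   ]
hob [ 0.398 -0.01   0.003]
hob [ 0.315  0.024 -0.001]
jar 445 [0.449  0.0326 0.0398] 149.6 (np.float64(-0.05323295397759695), np.float64(0.05204193667666653)) 0.04933555290796732
chute mid [ 0.458 -0.344  0.   ]
```

View pics/crop.png

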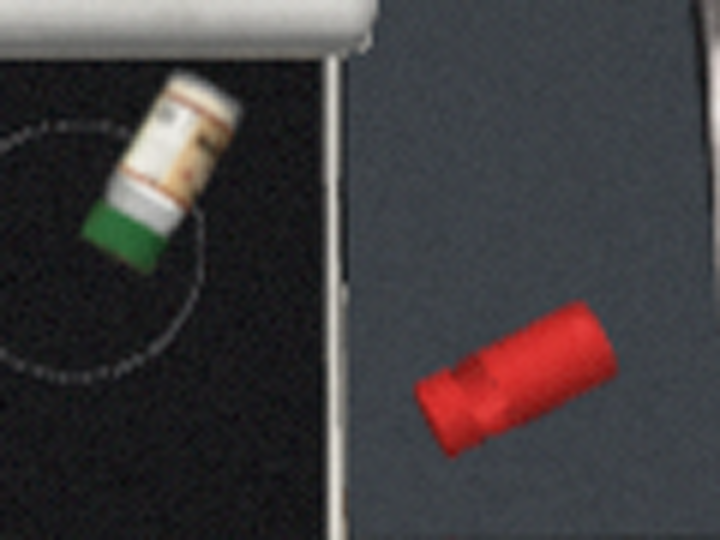

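The crop confirms it: the green-capped jar with the cream and brown label, cap at about (125,235), is the target. The red one at (515,380) is the look-alike. I'll move to a high point between the chute and the hob, turning as I go.

Call:
play_rows:
  moves: "36 -35 -6 -8; 71 -70 -12 -16; 107 -105 -18 -24; 143 -140 -24 -32; 178 -175 -30 -40; 214 -210 -36 -48; 250 -245 -42 -56; 286 -281 -47 -64"

```text
time: 1.75
tool_pos: [0.3997, -0.2009, 0.2699]
ee_rot: [179.9, 0.0, 88.1]
force: [1.8, 0.1, 0.4]
opening: 1.004
gripper_force: 0.0
```

```bash
python3 - <<'E'
from h import *
p=cams.read_camera("top")
o=arm.observe(); print(o["time"],o["tool_pos"],o["ee_rot"],o["joint_positions"],o["force"])
# arm top points: z>0.3, x<0.36 roughly
m=[]
for v in range(0,384,2):
    for u in range(0,512,2):
        w=world(p,(u,v))
        if w is not None and w[2]>.3 and not(w[2]>.8 and w[0]>.34 and w[1]>-.08 ) and abs(w[1])<.5 and w[0]<.62 and w[0]>-.3: m.append(w)
m=np.array(m); r=np.hypot(m[:,0],m[:,1])
for a in np.arange(0,.6,.05):
    s=m[(r>=a)&(r<a+.05)]
    if len(s): print(round(a,2),len(s),s[:,2].max().round(3))
s=cams.read_camera("scene")
for u in (20,100,200,300): 
    for v in (2,): print("scene",u,v,world(s,(u,v)).round(3))
cv2.imwrite("pics/scene1.png",s["frame"])
E
```

```text
1.8 [ 0.40229046 -0.19434056  0.27080247] [179.77171463  -0.21322187  88.84158953] [-36.15537326 -14.43894681 109.04779019   0.30661557  85.32650396
 -35.02134792] [2.1085604  5.99548303 0.38691021]
0.0 82 0.728
0.05 734 0.738
0.1 1043 0.742
0.15 1568 0.764
0.2 1092 0.771
0.25 504 0.682
0.3 204 0.669
0.35 295 0.666
0.4 653 0.663
0.45 276 0.66
0.5 19 0.387
scene 20 2 [0.828 0.28  0.519]
scene 100 2 [0.828 0.077 0.503]
scene 200 2 [ 0.828 -0.316  0.47 ]
scene 300 2 [ 0.429 -0.17   0.513]
```

Call:
play_rows:
  moves: "0 0 48 -8; 10 5 96 -16; 45 10 120 -24; 90 16 120 -32; 138 23 120 -40; 187 32 120 -48; 235 41 120 -56; 235 41 120 -62"

```text
time: 2.65
tool_pos: [0.4498, 0.0352, 0.1494]
ee_rot: [179.9, -0.0, 150.4]
force: [-0.2, -1.7, 0.5]
opening: 1.001
gripper_force: 0.0
```

```bash
python3 - <<'E'
from h import *
for i in range(3): p=cams.read_camera("wrist")
o=arm.observe(); print(o["time"],o["tool_pos"],o["ee_rot"],o["joint_positions"],o["force"])
for f in("recognise","tip_of"):
    for d in getattr(models,f)(p,"jar")[:2]: print(f,d,world(p,d["xy"]))
pts=[];uvs=[]
for v in range(0,384,3):
    for u in range(0,512,3):
        w=world(p,(u,v))
        if w is not None and .012<w[2]<.06 and np.hypot(w[0]-.449,w[1]-.033)<.1: pts.append(w); uvs.append((u,v))
pts=np.array(pts);top=pts
c=top.mean(0)
rect=cv2.minAreaRect(top[:,:2].astype(np.float32)*1000); print(rect, cv2.boxPoints(rect).round(1).tolist(), len(pts), np.percentile(pts[:,2],98))
cv2.imwrite("pics/w1.png",p["frame"])
E
```

```text
2.8 [0.44919769 0.03049576 0.14907573] [-1.79970176e+02  6.90989896e-03  1.49708403e+02] [-6.14699486e+00 -8.08137860e+00  1.16968855e+02 -3.17494564e-02
  7.11184203e+01 -6.58451197e+01] [ 0.49359577  0.14275532 -0.91204117]
recognise {'xy': [261.1, 187.7], 'confidence': 0.9} [0.44728372 0.03738916 0.0453265 ]
tip_of {'xy': [262.4, 231.3], 'confidence': 0.63} [0.4902223  0.01439267 0.04379015]
((451.4438171386719, 34.33740234375), (44.8017578125, 104.21782684326172), 59.13361740112305) [[395.20001220703125, 41.79999923706055], [484.70001220703125, -11.600000381469727], [507.70001220703125, 26.799999237060547], [418.20001220703125, 80.30000305175781]] 450 0.045170904998262984
```

View pics/w1.png

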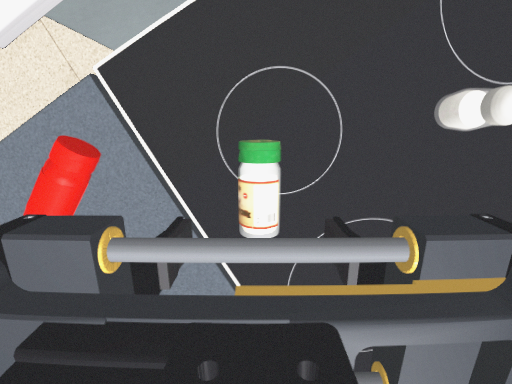

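The wrist view shows the jar centred between the fingers, with its cap up at (260,150) and base at (260,235). Its box measures 45 x 104 mm, as expected. The axis is at 149.2° and the middle at (0.451, 0.034). The shaker at (470,105) is clear, so I'll go down.

Call:
play_rows:
  moves: "0 3 40 0.5; 0 4.5 80 0.5; 0 4.5 110 0.5; 0 4.5 130 0.5; 0 4.5 143 0.5; 0 4.5 143 0.5"

```text
time: 3.5
tool_pos: [0.4499, 0.0336, 0.0046]
ee_rot: [-179.9, -0.2, 149.1]
force: [-1.0, -0.1, -0.1]
opening: 1.001
gripper_force: 0.0
```

Call:
play_rows:
  moves: "0 0 0 0; 0 0 0 0; 0 0 0 0; 0 0 0 0; 0 0 0 0; 0 0 0 0; 0 0 0 0; 0 0 0 0"
  fingers: 1
  squeeze: 20

```text
time: 4.3
tool_pos: [0.4515, 0.0346, 0.0063]
ee_rot: [180.0, 0.0, 149.3]
force: [-0.7, -0.6, 2.8]
opening: 0.506
gripper_force: 20.0
```

```bash
cat >> h.py <<'E'
def cloud(p,c,r,zlo,zhi,step=1):
    v,u=np.mgrid[0:384:step,0:512:step]; uv=np.stack([u.ravel(),v.ravel()],1).astype(np.float64)
    K=np.array(p["mtx"],float); n=cv2.undistortPoints(uv[:,None],K,np.array([p["k1"],0,0,0.]))[:,0]
    d=p["depth"][v.ravel(),u.ravel()]; X=np.c_[n,np.ones(len(n))]*d[:,None]
    W=(X-p["t"])@np.array(p["R"])
    k=(d>0)&(np.abs(W[:,0]-c[0])<r[0])&(np.abs(W[:,1]-c[1])<r[1])&(W[:,2]>zlo)&(W[:,2]<zhi)
    return W[k],uv[k].astype(int)
E
python3 - <<'E'
from h import *
p=cams.read_camera("top")
W,uv=cloud(p,(.458,-.344),(.17,.10),.03,.16)
r=cv2.minAreaRect(W[:,:2].astype(np.float32)*1000); print(r,cv2.boxPoints(r).round(0).tolist(),len(W),p["t"].shape)
# edges per x slice
for a in np.arange(.32,.60,.03):
    s=W[(W[:,0]>a)&(W[:,0]<a+.03)]
    if len(s): i,j=s[:,1].argmin(),s[:,1].argmax(); print(round(a,2),s[i].round(3),s[j].round(3),"mid",((s[i]+s[j])/2)[1].round(4), np.median(s[:,2]).round(3))
print(models.tip_of(p,"chute"))
cv2.imwrite("pics/top2.png",cv2.resize(p["frame"][125:235,300:380],None,fx=6,fy=5.4,interpolation=cv2.INTER_CUBIC))
E
```

```text
((455.7920227050781, -342.46588134765625), (274.6960754394531, 161.1698760986328), 4.9051642417907715) [[312.0, -274.0], [326.0, -434.0], [600.0, -411.0], [586.0, -250.0]] 2895 (3,)
0.32 [ 0.338 -0.417  0.055] [ 0.346 -0.283  0.051] mid -0.3501 0.061
0.35 [ 0.37  -0.415  0.067] [ 0.374 -0.28   0.073] mid -0.3475 0.066
0.38 [ 0.399 -0.415  0.071] [ 0.403 -0.273  0.04 ] mid -0.3443 0.039
0.41 [ 0.414 -0.414  0.078] [ 0.439 -0.271  0.039] mid -0.3426 0.048
0.44 [ 0.451 -0.408  0.091] [ 0.466 -0.268  0.06 ] mid -0.3384 0.053
0.47 [ 0.473 -0.408  0.095] [ 0.498 -0.268  0.068] mid -0.3382 0.061
0.5 [ 0.526 -0.407  0.109] [ 0.529 -0.264  0.076] mid -0.3356 0.07
0.53 [ 0.547 -0.409  0.116] [ 0.559 -0.257  0.106] mid -0.3331 0.078
0.56 [ 0.579 -0.413  0.12 ] [ 0.586 -0.251  0.09 ] mid -0.3317 0.086
0.59 [ 0.592 -0.41   0.12 ] [ 0.59  -0.357  0.086] mid -0.3833 0.088
[{'xy': [337.4, 182.2], 'confidence': 0.82}]
```

View pics/top2.png

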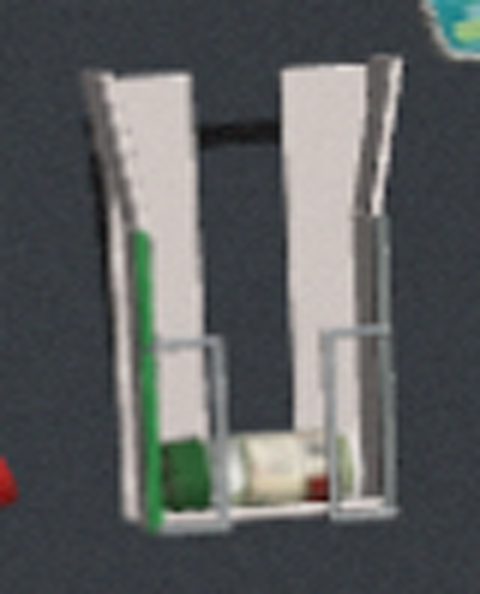

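```bash
python3 - <<'E'
from h import *
p=cams.read_camera("top")
def P(x,y,z): return world(p,(300+(x+.5)/6-.5,125+(y+.5)/5.4-.5),z)[:2]
a,b=P(190,75,.0893),P(282,70,.0893); c,d=P(205,430,.025),P(295,430,.025)
m1,m2=(a+b)/2,(c+d)/2; ax=(m1-m2)/np.linalg.norm(m1-m2); yaw=np.degrees(np.arctan2(ax[1],ax[0]))
print(a,b,c,d,np.linalg.norm(a-b),np.linalg.norm(c-d),m1,m2,yaw)
# runner points: colour white/low-sat, fit plane along ax
W,uv=cloud(p,(.50,-.34),(.06,.05),.04,.1); 
A=np.c_[W[:,:2],np.ones(len(W))]; k=np.ones(len(W),bool)
for _ in range(5):
    s=np.linalg.lstsq(A[k],W[k,2],rcond=None)[0]; k=abs(A@s-W[:,2])<.006
print("plane",s,k.sum(),"slope",np.hypot(*s[:2]),"yaw",np.degrees(np.arctan2(s[1],s[0])))
# chute centre: on axis where plane z=.052
t=(.052-np.r_[m2,1]@s)/(s[:2]@ax); o=m2+t*ax; print("origin",o)
# ends on axis: top edge m1 should be x=.13
print("m1 xc",(m1-o)@ax)
E
```

```text
[ 0.58786887 -0.30716806] [ 0.59112575 -0.35776842] [ 0.37996445 -0.32155963] [ 0.37955918 -0.37220778] 0.050705062096258205 0.0506497788521106 [ 0.58949731 -0.33246824] [ 0.37976181 -0.3468837 ] 3.931849511137065
plane [ 0.28407031  0.0260944  -0.06987766] 577 slope 0.28526629604915343 yaw 5.248400706195574
origin [ 0.46039574 -0.3413416 ]
m1 xc 0.1294061545760723
```

Call:
play_rows:
  moves: "0 0 -20 0; 0 0 -60 0; 0 0 -100 0; 0 0 -140 0; 0 0 -154 0; 0 0 -154 0"

```text
time: 5.05
tool_pos: [0.4531, 0.0344, 0.1623]
ee_rot: [179.9, 0.3, 149.3]
force: [0.3, -0.4, -0.4]
opening: 0.506
gripper_force: 20.0
```

Call:
play_rows:
  moves: "-19 -42 0 4; -38 -85 0 10; -57 -127 0 16; -76 -170 0 23; -111 -192 0 31; -147 -214 0 39; -182 -237 0 47; -217 -259 0 55"

```text
time: 5.85
tool_pos: [0.5049, -0.2997, 0.1565]
ee_rot: [-179.8, -0.2, 94.0]
force: [-0.3, 0.6, -0.2]
opening: 0.512
gripper_force: 20.0
```

```bash
python3 - <<'E'
from h import *
for i in range(4): p=cams.read_camera("wrist")
o=arm.observe(); print(o["time"],o["tool_pos"],o["ee_rot"],o["joint_positions"],o["force"],o["gripper_force"])
cv2.imwrite("pics/w2.png",p["frame"])
E
```

```text
6.05 [ 0.50435462 -0.29832849  0.15643485] [-179.75392543   -0.2411595    94.31806234] [-3.83194270e+01  1.07629942e+01  9.69290925e+01  1.12390973e-02
  7.26522901e+01 -4.26413906e+01] [-0.24413788 -0.22369339 -0.68970611] 20.000132872955874
```

View pics/w2.png

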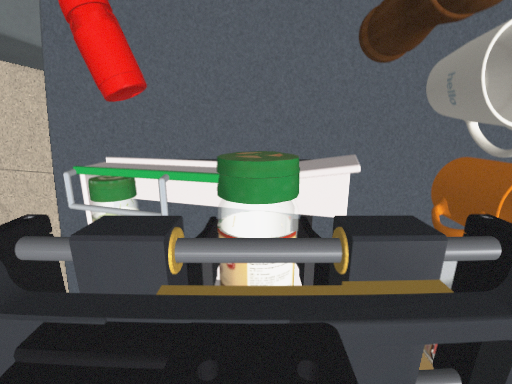

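The wrist view shows the jar firmly held, with its cap at (258,175) towards the green-edged cheek at (150,172). The jar in the chute is at (112,190), its cap to the same side. I'll check the jar's offset in the grip and where the cheek lies.

```bash
python3 - <<'E'
from h import *
p=cams.read_camera("wrist"); o=arm.observe(); T=np.array(o["tool_pos"]); yaw=np.radians(94.3)
ex=np.array([np.cos(yaw),np.sin(yaw)]); 
W,uv=cloud(p,T[:2],(.1,.1),.13,.25)
hsv=cv2.cvtColor(p["frame"],cv2.COLOR_BGR2HSV)[uv[:,1],uv[:,0]]
k=(hsv[:,0]>45)&(hsv[:,0]<85)&(hsv[:,1]>120); C=W[k]; s=(C[:,:2]-T[:2])@ex
ey=np.array([ex[1],-ex[0]]); l=(C[:,:2]-T[:2])@ey
print("cap along tool x",np.percentile(s,[1,50,99]),"lateral",np.percentile(l,[1,50,99]),"z",np.percentile(C[:,2],[1,99]),k.sum())
# green edge on chute, in chute frame
W,uv=cloud(p,(.42,-.3),(.15,.12),.03,.13); hsv=cv2.cvtColor(p["frame"],cv2.COLOR_BGR2HSV)[uv[:,1],uv[:,0]]
O=np.array([.460,-.341]); a=np.radians(4.3); cx=np.array([np.cos(a),np.sin(a)]); cy=np.array([-cx[1],cx[0]])
X=np.c_[(W[:,:2]-O)@cx,(W[:,:2]-O)@cy,W[:,2]]
k=(hsv[:,0]>45)&(hsv[:,0]<85)&(hsv[:,1]>120)&(X[:,1]>.055); 
for lo in np.arange(-.14,.06,.04):
    q=X[k&(X[:,0]>lo)&(X[:,0]<lo+.04)]
    if len(q): print(lo.round(2),len(q),np.median(q,0).round(4))
E
```

```text
cap along tool x [0.03086572 0.04109861 0.05097858] lateral [-0.01903563  0.00162416  0.02260132] z [0.17907999 0.1956684 ] 3306
-0.14 218 [-0.1182  0.0643  0.0621]
-0.1 273 [-0.0793  0.0638  0.0732]
-0.06 279 [-0.0413  0.0642  0.0839]
-0.02 328 [-0.0018  0.0636  0.0956]
```

The jar is centred in the grip and the cheek sits at y 0.064, which matches the chute estimate. I'll go over and down.

Call:
play_rows:
  moves: "-20 9 0 0; -39 18 0 0; -39 18 0 0; -39 18 30 0; -39 18 55 0; -39 18 70 0; -39 18 77 0; -39 18 77 0"

```text
time: 6.9
tool_pos: [0.5261, -0.3353, 0.0823]
ee_rot: [-179.9, -0.1, 94.4]
force: [-0.8, 0.1, -0.3]
opening: 0.505
gripper_force: 20.0
```

Call:
play_rows:
  moves: "0 0 0 0; 0 0 0 0"

```text
time: 7.1
tool_pos: [0.5277, -0.3371, 0.0848]
ee_rot: [179.9, 0.1, 94.3]
force: [0.2, -0.7, -0.2]
opening: 0.506
gripper_force: 20.0
```

Call:
play_rows:
  moves: "0 0 2 0; 0 0 4 0; 0 0 4 0; 0 0 4 0"

```text
time: 7.5
tool_pos: [0.5272, -0.3367, 0.0797]
ee_rot: [180.0, 0.0, 94.3]
force: [-0.1, 0.0, 2.3]
opening: 0.506
gripper_force: 20.0
```

Call:
play_rows:
  moves: "0 0 0 0; 0 0 0 0; 0 0 0 0; 0 0 0 0; 0 0 0 0; 0 0 0 0; 0 0 0 0; 0 0 0 0"
  fingers: 0

```text
time: 8.3
tool_pos: [0.5268, -0.3364, 0.0792]
ee_rot: [180.0, 0.0, 94.3]
force: [-0.6, 1.0, -0.9]
opening: 0.997
gripper_force: 0.0
```

Call:
play_rows:
  moves: "0 0 -10 0; 0 0 -25 0; 0 0 -40 0; 0 0 -60 0; 0 0 -85 0; 0 0 -110 0; 0 0 -135 0; 0 0 -135 0"

```text
time: 9.1
tool_pos: [0.5292, -0.3383, 0.2211]
ee_rot: [179.6, 0.4, 94.3]
force: [0.4, -0.4, 0.6]
opening: 1.0
gripper_force: 0.0
```

```bash
python3 - <<'E'
from h import *
p=cams.read_camera("wrist"); o=arm.observe(); print(o["time"],o["tool_pos"],o["force"])
t=cams.read_camera("scene")
cv2.imwrite("pics/end.png",np.vstack([p["frame"][:300],cv2.resize(t["frame"][100:200,250:375],(512,300))]))
E
```

```text
9.15 [ 0.52830963 -0.33763528  0.21850226] [ 0.84445191  0.02879711 -1.12923628]
```

View pics/end.png

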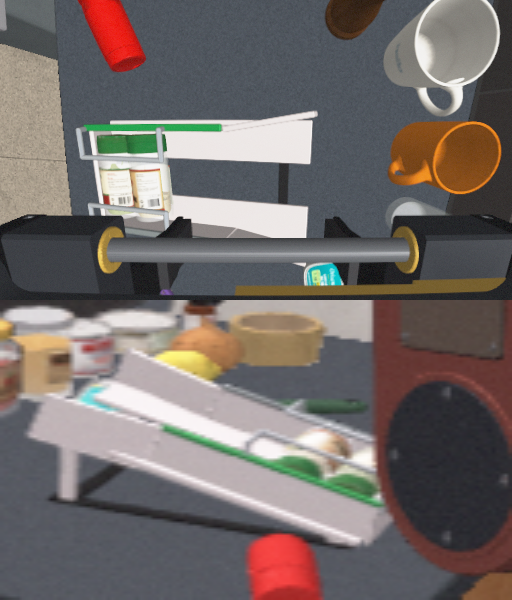

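The picture shows both jars lying side by side at the low end, under the wires. Both caps, at (113,143) and (147,143), are on the green-edged side, and the gripper is clear above. I'll let it settle briefly and hand in.

Call:
play_rows:
  moves: "0 0 0 0; 0 0 0 0; 0 0 0 0; 0 0 0 0; 0 0 0 0; 0 0 0 0; 0 0 0 0; 0 0 0 0"

```text
time: 10.0
tool_pos: [0.5268, -0.3364, 0.2142]
ee_rot: [180.0, -0.0, 94.3]
force: [-0.6, -1.1, 0.0]
opening: 1.001
gripper_force: 0.0
```

```bash
python3 -c "
from h import *
print(finish_job())"
```

```text
the job is handed in; nothing more can be done
None
```

The jar rolled down and rests behind the first one in the chute, cap to the green-edged side; I never went near the shaker, and handed the job in at about 10 s.

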